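Open the latched gate of the parts bay

TASK

Open the parts-bay gate: press down its thumb plate to raise the latch bar out of the catch, and with the bar up swing the gate away from you until it stands wide open, at least 70 degrees, then let go of it. Be gentle: do not force the plate against its stop or shove the gate against the catch (keep below 18 N), do not fling the gate, and leave everything else where it stands.

Things in the scene. Friction and masses are not known exactly. Their poses are not given: they have to be found in the camera images.
- fence: low steel fence across the table, a gate in its middle. Fixed; place and yaw differ. Origin on the table, x through the fence to the far side, y along it to the left seen from the robot, z up (mm below are in this frame, gate shut). The shut gate lies along y at x = 0. Posts 30 square at y = 165 and -193, wings to y = +-300, all at most 185 high
- gate_hinge (a point): point on the gate's upright hinge axis (x = 0, y = 140), level with the gate's top, 175 above the table
- gate (a joint): gate angle, rad: 0 shut, grows as it swings to the far side; end stop 1.45. Latched it rattles by 0.015. Hinge a little stiff (0.12 N m): the gate stays where left. Aluminium frame 20 thick (x = -10 to 10), y = 135 to -135, 20 to 175 above the table; top rail 155 to 175 high, can be pushed on its near face
- catch (a point): top of the far lip of the catch, a U-shaped dark keeper on the right post, y = -148 to -175, open on top; far lip x = -14 to -8, top 151 high, blocks the latch bar so that the gate cannot swing away. Bar: steel rocker on the gate's near face, x = -26 to -18, 130 to 150 high, pivot at y = -30; right end at y = -167, 21 deep in the catch; left end at y = 62 carries the thumb plate
- rail_mark (a point): point on top of the gate's top rail (x = 0, y = 40, 175 high), behind the thumb plate: a flat ledge x = -70 to -26, y = 20 to 60, on a slotted bracket: top 150 to 172 high at rest, set differently each time. It yields at 1 to 4 N, frees the bar after 12.5 mm and meets a stop (7 N per further mm) after 15.5, the bar then 4 to 5 clear. The bar drops back when the plate is let go
- valve: solenoid valve, blue block 70x50x50 with a black coil stub, leave alone; origin under its block's centre
- cap: black plastic cap, 42 across, 36 high, leave alone; origin under its centre
- motor: round aluminium flange motor, 90 across, 95 high, standing beyond the gate, leave alone; origin under its centre
- carton: brown carton 130x85x50 beyond the fence, leave alone; origin under its centre
- smallbox: white small carton 60x45x40 beyond the fence, leave alone; origin under its centre
- filter: dark upright filter can, 54 across, 110 high, leave alone; origin under its centre

How it is judged:
By the outcome, as a careful person would: the job done as asked, in the order asked, and still so for the second after the job is handed in, with the robot touching nothing.
It also fails if it takes over 62 s, if anything falls off the work surface, if the arm or the gripper's body presses on something with over 40 N, if the wrist force passes 120 N, or if a joint passes its speed limit or range.

ROBOT

A 6-joint arm with a two-finger parallel gripper is mounted at the origin on the work surface. World frame = base frame: x ahead of the robot, y to its left, z up, the work surface at z = 0. Lengths are in m, angles in rad, forces in N, time in s.
With the tool pointing down it reaches from about 0.375 to 0.925 m from the base axis. Payload 5.7 kg.
Tool frame: the origin (TCP) lies at the very end of the fingers, on their centre line; the grasp point (between the pads) lies 19 mm behind it (bot.grip_point_offset is the distance from the TCP to the grasp point, in m); z points along the fingers, y is the line along which they close (so a half turn about z gives the same grasp; the last joint's range is limited). The gripper opens to 88 mm and grips with 3 to 60 N. Pads are 20 mm wide; open, the fingers measure 115 mm over their backs; the gripper's body (75 mm by 178 mm) begins 61 mm behind the grasp point.
Start: joints at [-1.421, 0.359, 1.51, -0, 1.272, -0.115], TCP at [0.157, -0.579, 0.223] pointing down, gripper open.
Joint ranges: [-2.97, 2.97], [-1.01, 2.36], [0.21, 2.38], [-0.96, 4.11], [0.2, 2.71], [-2.98, 2.98]. Speed limits (rad/s): [2.39, 2.39, 3.14, 3.14, 3.14, 3.14].

INTERFACE

Orientations are given as a unit quaternion [x, y, z, w].
In Python, from workcell import bot gives the robot as it stands. The module is installed in compiled form; this text tells all that it offers.
- The arm moves only by the tool apply_moves, never from a script. Its argument "steps" is text: rows parted by semicolons, each of 7 numbers parted by spaces: the shift along the tool's x, y, z in units of 50 mm (1.0 is 50 mm), then the turn, a rotation vector about the tool's x, y, z in degrees, then the opening in per cent of the stroke, from 0 (shut) to 100 (fully open). A call has 1 to 20 rows; each row is the pose to reach, as a shift and turn from the pose commanded when the call began, along the tool's axes at that moment; what a row does not reach only later rows make up. A row lasts 1/10 s, in which the tool goes at most 50 mm and 8.59 degrees, less where a joint would pass 70% of its speed; a pose out of reach is approached as far as the arm can. A call with a gripper value outside its range is refused whole. The fingers move at their own pace and stop on an object; "grip_force" is the grip in N (left out, the last holds). Time passes only in rows, so rows that repeat a pose let the fingers close. It gives the time, the measured TCP pose, the force, the opening and the grip force at its end, in the units of the state.
- bot.get_state(): the state, without advancing time (a new reading comes with each control period).
- bot.camera(name): name is "scene" or "side" or "wrist"; returns a dict with "pixels" (400x640x3 uint8, red, green, blue), "mtx" (3x3 intrinsics, pixels), "R" (3x3) and "t" (3): a world point X has camera coordinates R X + t. Camera axes: x right, y down, z forward; pixel columns grow to the right and rows downward; lengths in m; the calibration is good to about 2 mm. A picture is of the moment at which its call begins. There is no depth.
- bot.sign_off(): hands the job in; it is judged then, once.
The state is a dict: "time": time; "qpos": joint angles; "qvel": joint speeds; "joint_efforts": joint torques, N m; "tool_pos": TCP position; "tcp_rot": TCP orientation; "contact_force": force on the tool from outside, world axes, zero at the start; "moment": the same for the moment, N m; "finger_gap": finger opening in m; "grasp_force": force on a finger pad.
Only numpy, scipy, OpenCV 4.12 (cv2) and the standard library are available. Lean on these libraries where they do the work, as an engineer would, in place of code of your own. Each camera call takes 0.05 s, during which the arm holds its last target. There are 200 camera calls.

## Working session

There is one attempt and no reset: what is moved stays moved. The work goes in short steps, Python scripts to look and compute and a tool call to move; the robot and the scene stay as the last step left them, time stands still between calls to the robot, and variables do not carry over. Pictures are saved under pics/ and viewed, at most 10 in all, crops included, and the job is handed in when it is done.

Besides the shell and the picture viewer there is one more tool, called after "Emit:" as a command line: name --argument value ..., lists and objects as JSON in quotes. apply_moves: Moves the arm, as the interface text tells. Its arguments: {"type":"object","properties":{"steps":{"type":"string"},"grip_force":{"type":"number"}},"required":["steps"]}

```bash
mkdir -p pics; python3 - <<'E'
from workcell import bot
import cv2,json
for n in ("scene","side"):
    c=bot.camera(n); cv2.imwrite(f"pics/{n}0.png",c["pixels"][:,:,::-1])
    print(n,c["mtx"].round(1).tolist(),c["R"].round(3).tolist(),c["t"].round(3).tolist())
s=bot.get_state(); print(s["time"],s["tool_pos"],s["tcp_rot"],s["contact_force"],s["finger_gap"])
E
```

```text
scene [[374.9, 0.0, 320.0], [0.0, 374.9, 195.6], [0.0, 0.0, 1.0]] [[0.514, 0.858, 0.017], [0.533, -0.304, -0.789], [-0.672, 0.415, -0.614]] [-0.296, -0.19, 1.496]
side [[468.0, 0.0, 319.3], [0.0, 468.0, 201.7], [0.0, 0.0, 1.0]] [[-0.723, -0.691, 0.003], [-0.457, 0.475, -0.752], [0.518, -0.545, -0.659]] [0.407, 0.346, 0.923]
0.1 [ 0.1569153  -0.5784919   0.22192146] [ 9.91246357e-01  1.32022854e-01 -2.89882062e-05 -7.90183627e-04] [ 0.08862458  0.1889932  -0.01038519] 0.08780993378365892
```

View pics/scene0.png

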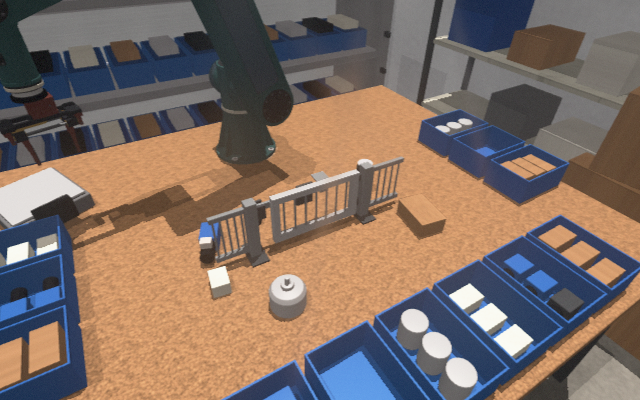

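View pics/side0.png

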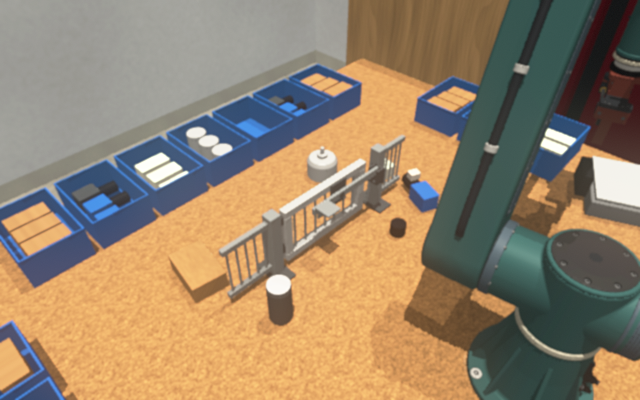

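The scene view shows the fence from its far side: hinge post near (365,190), latch post near (255,230), motor at (287,297). The side view shows it from the near side, with the thumb plate around (328,208). I'll enlarge both.

```bash
python3 - <<'E'
import cv2
a=cv2.imread("pics/side0.png")[125:305,215:445]; cv2.imwrite("pics/side_c.png",cv2.resize(a,None,fx=3.3,fy=3.3,interpolation=cv2.INTER_CUBIC))
a=cv2.imread("pics/scene0.png")[145:325,190:430]; cv2.imwrite("pics/scene_c.png",cv2.resize(a,None,fx=3.3,fy=3.3,interpolation=cv2.INTER_CUBIC))
E
```

```text
(no output)
```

View pics/side_c.png

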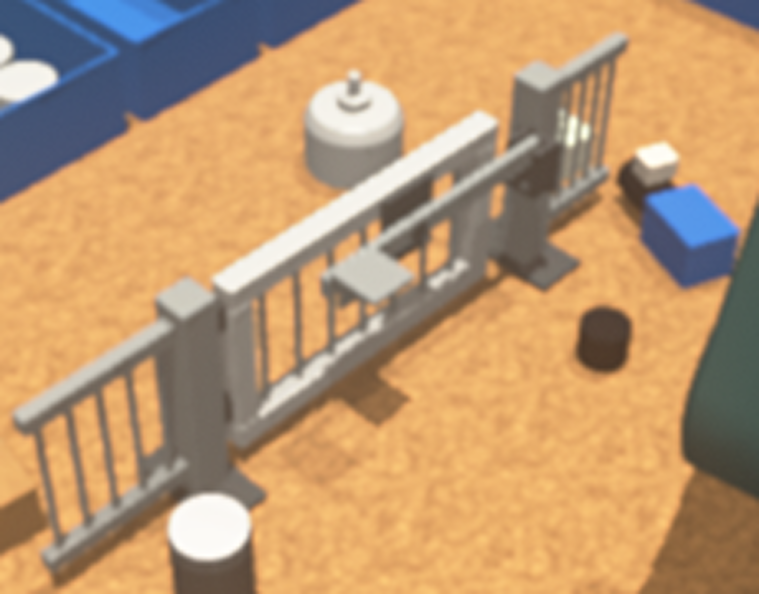

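View pics/scene_c.png

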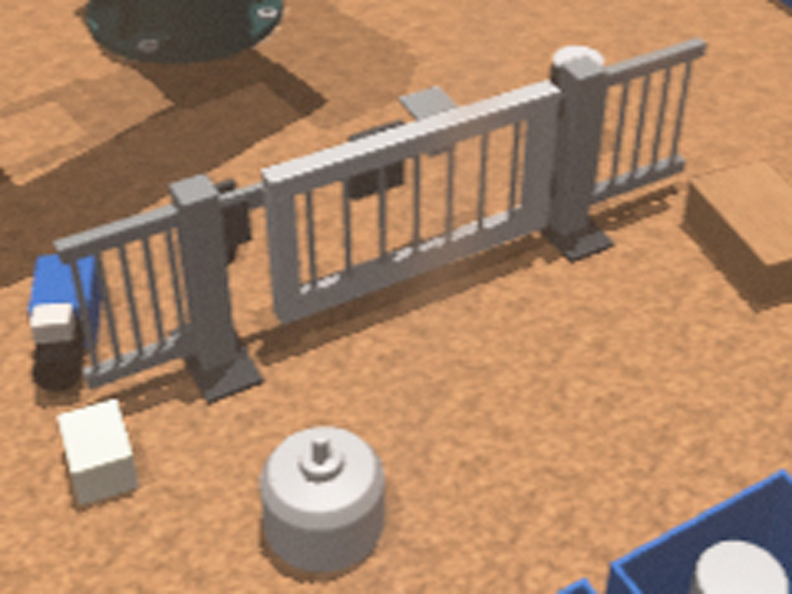

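The side crop shows the rail's top ends at crop (225,284) and (489,117), the post tops at (187,298) and (537,77), and the plate corners at (325,272), (360,248), (413,275) and (375,302). In the scene crop the rail ends are at (558,89) and (265,178), the post tops at (580,68) and (195,190), and the plate's near corners at (400,98) and (435,88).

```bash
cat > h.py <<'E'
import numpy as np, cv2
from workcell import bot
def P(c): return c["mtx"]@np.c_[c["R"],c["t"]]
def tri(c1,p1,c2,p2):
    X=cv2.triangulatePoints(P(c1),P(c2),np.float64(p1).reshape(2,1),np.float64(p2).reshape(2,1)); return (X[:3]/X[3]).ravel()
def ray(c,p,z):
    d=c["R"].T@np.linalg.solve(c["mtx"],[*p,1.]); o=-c["R"].T@c["t"]; return o+d*(z-o[2])/d[2]
E
python3 - <<'E'
from h import *
S=bot.camera("scene");D=bot.camera("side")
d=lambda p:np.array(p)/3.3+(215,125)
s=lambda p:np.array(p)/3.3+(190,145)
np.set_printoptions(precision=4,suppress=True)
for n,a,b,z in [("railL",(225,284),(558,89),.175),("railR",(489,117),(265,178),.175),("postL",(187,298),(580,68),.185),("postR",(537,77),(195,190),.185)]:
    print(n,tri(D,d(a),S,s(b)),ray(D,d(a),z),ray(S,s(b),z))
g=[ray(D,d(a),.175) for a in((225,284),(489,117))]
h=[ray(S,s(a),.175) for a in((558,89),(265,178))]
L=(g[0]+h[0])/2;R=(g[1]+h[1])/2
y=(L-R)/np.linalg.norm(L-R); x=np.array([y[1],-y[0],0]); O=(L+R)/2; O[2]=0
print("O",O,"yaw",np.arctan2(x[1],x[0]),"len",np.linalg.norm(L-R))
for z in(.150,.155,.16,.165,.172):
  print(z,[((ray(D,d(p),z)-O)@np.c_[x,y]*1000).round(1).tolist() for p in((325,272),(360,248),(413,275),(375,302))],[((ray(S,s(p),z)-O)@np.c_[x,y]*1000).round(1).tolist() for p in((400,98),(435,88))])
for n,p,z in(("motor",(354,105),.095),("motS",None,0),):
  if p: print(n,ray(D,d(p),z),(ray(D,d(p),z)-O)@np.c_[x,y])
p=ray(S,s((322,470)),.095);print("motS",p,(p-O)@np.c_[x,y])
print(bot.get_state()["joint_efforts"])
E
```

```text
railL [0.5584 0.1282 0.1733] [0.554  0.1258 0.175 ] [0.5653 0.1322 0.175 ]
railR [ 0.5489 -0.1394  0.174 ] [ 0.5475 -0.1405  0.175 ] [ 0.5531 -0.138   0.175 ]
postL [0.5562 0.1588 0.1829] [0.5535 0.1592 0.185 ] [0.56   0.1584 0.185 ]
postR [ 0.5476 -0.1953  0.1834] [ 0.5459 -0.1953  0.185 ] [ 0.5522 -0.1946  0.185 ]
O [ 0.555  -0.0051  0.    ] yaw -0.03487030486005497 len 0.2683748455373219
0.15 [[-23.0, 55.7], [-21.8, 20.3], [-67.7, 14.0], [-68.7, 52.4]] [[-77.1, 27.8], [-76.5, 62.9]]
0.155 [[-27.0, 59.5], [-25.9, 24.4], [-71.4, 18.1], [-72.4, 56.2]] [[-70.7, 24.4], [-70.1, 59.2]]
0.16 [[-31.0, 63.3], [-29.9, 28.5], [-75.1, 22.2], [-76.1, 60.1]] [[-64.3, 21.0], [-63.7, 55.5]]
0.165 [[-35.1, 67.2], [-34.0, 32.6], [-78.9, 26.3], [-79.8, 63.9]] [[-57.9, 17.6], [-57.4, 51.8]]
0.172 [[-40.7, 72.5], [-39.7, 38.3], [-84.1, 32.1], [-85.1, 69.3]] [[-49.0, 12.9], [-48.4, 46.7]]
motor [ 0.7076 -0.1618  0.095 ] [ 0.158  -0.1512]
motS [ 0.7676 -0.2012  0.095 ] [ 0.2193 -0.1885]
[  0.0013 -51.5299 -27.0748   0.0672   0.0321  -0.0001]
```

Emit:
apply_moves --steps "0.3 -0.3 -0.5 0 0 -2 16; 0.8 -0.8 -0.8 0 0 -6 16; 1.4 -1.4 -0.8 0 0 -10 16; 2 -2 -0.8 0 0 -14 16; 2.6 -2.6 -0.8 0 0 -18 16; 3.2 -3.2 -0.8 0 0 -23 16; 3.8 -3.8 -0.8 0 0 -28 16; 4.4 -4.4 -0.8 0 0 -33 16; 5 -5 -0.8 0 0 -38 16; 5.6 -5.6 -0.8 0 0 -43 16; 6.2 -6.2 -0.8 0 0 -48 16; 6.8 -6.8 -0.8 0 0 -53 16; 7.4 -7.4 -0.8 0 0 -58 16; 8 -8 -0.8 0 0 -63 16; 8.6 -8.6 -0.8 0 0 -67 16; 9.2 -9.2 -0.8 0 0 -70 16; 9.6 -9.6 -0.8 0 0 -72 16; 9.9 -9.9 -0.8 0 0 -73.1 16; 10.07 -10.02 -0.8 0 0 -73.1 16; 10.07 -10.02 -0.8 0 0 -73.1 16"

```text
time: 2.2
tool_pos: [0.5123, 0.0368, 0.2625]
tcp_rot: [0.717, 0.697, -0.0, -0.0]
contact_force: [1.0, 0.5, -0.8]
finger_gap: 0.0141
grasp_force: 0.0
```

```bash
python3 - <<'E'
from h import *
c=bot.camera("wrist"); cv2.imwrite("pics/w1.png",c["pixels"][:,:,::-1])
s=bot.get_state(); print(s["time"],s["tool_pos"],s["tcp_rot"],s["contact_force"],s["finger_gap"],s["qpos"])
E
```

```text
2.25 [0.5117057  0.0360729  0.26247227] [ 7.17571817e-01  6.96484436e-01 -3.26448594e-04 -1.06097410e-04] [0.37025281 0.45928667 0.42972867] 0.01398781864118846 [-6.40865231e-02  1.96927187e-01  1.63919173e+00 -3.53634947e-04
  1.30606941e+00 -3.41707267e-02]
```

View pics/w1.png

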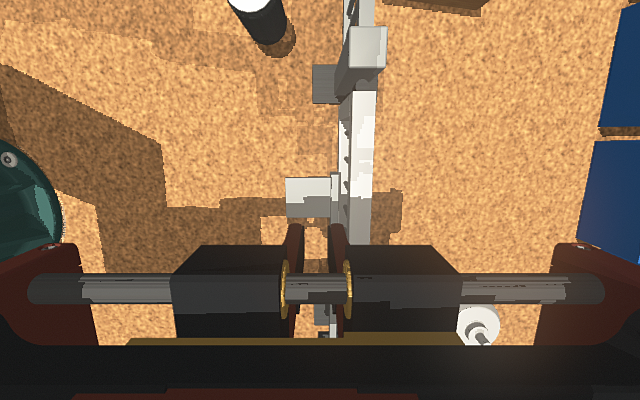

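The wrist view shows the plate's visible top from (285,178) to (331,217), the rail top's near edge at column 341 around row 200 and its far edge at column 374, and the hinge post top at (349..387, 27..68). I'll turn these into positions.

```bash
python3 - <<'E'
from h import *
W=bot.camera("wrist");np.set_printoptions(precision=4,suppress=True)
for z in (.150,.154,.158): print(z,[ray(W,p,z)[:2] for p in((285,178),(331,178),(285,217),(331,217))])
print("rail near/far",[ray(W,p,.175)[:2] for p in((341,130),(376,130),(339,205),(373,205))])
print("end",ray(W,(357,91),.175)[:2],"post",[ray(W,p,.185)[:2] for p in((349,27),(387,27),(349,68),(387,68))])
E
```

```text
0.15 [array([0.4821, 0.0554]), array([0.527 , 0.0541]), array([0.4799, 0.0156]), array([0.5264, 0.0143])]
0.154 [array([0.4826, 0.0561]), array([0.5268, 0.0548]), array([0.4804, 0.0169]), array([0.5262, 0.0156])]
0.158 [array([0.483 , 0.0567]), array([0.5267, 0.0555]), array([0.4809, 0.0181]), array([0.526 , 0.0168])]
rail near/far [array([0.535 , 0.0995]), array([0.5649, 0.0986]), array([0.5327, 0.0333]), array([0.5636, 0.0324])]
end [0.5485 0.1304] post [array([0.5408, 0.1748]), array([0.5695, 0.174 ]), array([0.5408, 0.1462]), array([0.5704, 0.1454])]
```

Emit:
apply_moves --steps "0 -0.06 0.4 0 0 0 16; 0 -0.06 0.8 0 0 0 16; 0 -0.06 1.2 0 0 0 16; 0 -0.06 1.5 0 0 0 16; 0 -0.06 1.7 0 0 0 16; 0 -0.06 1.8 0 0 0 16; 0 -0.06 1.84 0 0 0 16; 0 -0.06 1.84 0 0 0 16; 0 -0.06 1.84 0 0 0 16"

```text
time: 3.2
tool_pos: [0.5094, 0.0362, 0.1713]
tcp_rot: [0.718, 0.696, 0.0, 0.0]
contact_force: [0.4, 0.2, -0.7]
finger_gap: 0.0142
grasp_force: 0.0
```

Emit:
apply_moves --steps "0 0 0.04 0 0 0 16; 0 0 0.08 0 0 0 16; 0 0 0.12 0 0 0 16; 0 0 0.12 0 0 0 16"

```text
time: 3.6
tool_pos: [0.5086, 0.0364, 0.1644]
tcp_rot: [0.718, 0.696, -0.0, -0.0]
contact_force: [0.1, 0.9, 0.0]
finger_gap: 0.0141
grasp_force: 0.0
```

Emit:
apply_moves --steps "0 0 0.04 0 0 0 16; 0 0 0.06 0 0 0 16; 0 0 0.06 0 0 0 16"

```text
time: 3.9
tool_pos: [0.5087, 0.0364, 0.1615]
tcp_rot: [0.718, 0.696, -0.0, -0.0]
contact_force: [-0.1, -0.1, -0.3]
finger_gap: 0.014
grasp_force: 0.0
```

Emit:
apply_moves --steps "0 0 0.04 0 0 0 16; 0 0 0.06 0 0 0 16; 0 0 0.06 0 0 0 16"

```text
time: 4.2
tool_pos: [0.5087, 0.0364, 0.1585]
tcp_rot: [0.718, 0.696, -0.0, -0.0]
contact_force: [0.4, 0.0, -0.2]
finger_gap: 0.0142
grasp_force: 0.0
```

Emit:
apply_moves --steps "0 0 0.04 0 0 0 16; 0 0 0.04 0 0 0 16"

```text
time: 4.4
tool_pos: [0.5091, 0.0364, 0.1567]
tcp_rot: [0.718, 0.696, 0.0, 0.0]
contact_force: [0.2, 0.4, 1.2]
finger_gap: 0.0142
grasp_force: 0.7
```

Emit:
apply_moves --steps "0 0 0.04 0 0 0 16; 0 0 0.04 0 0 0 16"

```text
time: 4.6
tool_pos: [0.5091, 0.0365, 0.1547]
tcp_rot: [0.718, 0.696, 0.0, 0.0]
contact_force: [0.3, 1.7, 0.3]
finger_gap: 0.0135
grasp_force: 0.8
```

Emit:
apply_moves --steps "0 0 0.04 0 0 0 16; 0 0 0.04 0 0 0 16"

```text
time: 4.8
tool_pos: [0.509, 0.0364, 0.1526]
tcp_rot: [0.718, 0.696, 0.0, 0.0]
contact_force: [0.4, 1.5, 1.5]
finger_gap: 0.0134
grasp_force: 0.8
```

Emit:
apply_moves --steps "0 0 0.04 0 0 0 16; 0 0 0.08 0 0 0 16; 0 0 0.12 0 0 0 16; 0 0 0.12 0 0 0 16"

```text
time: 5.2
tool_pos: [0.5087, 0.0363, 0.1463]
tcp_rot: [0.718, 0.696, -0.0, -0.0]
contact_force: [1.4, 1.3, 1.4]
finger_gap: 0.0138
grasp_force: 0.9
```

Emit:
apply_moves --steps "0 0 0.02 0 0 0 16; 0 0 0.02 0 0 0 16; 0 0 0.02 0 0 0 16"

```text
time: 5.5
tool_pos: [0.5087, 0.0363, 0.1456]
tcp_rot: [0.718, 0.696, -0.0, -0.0]
contact_force: [0.7, 2.0, 2.0]
finger_gap: 0.0137
grasp_force: 0.9
```

Emit:
apply_moves --steps "0 0 0.02 0 0 0 16; 0 0 0.02 0 0 0 16; 0 0 0.02 0 0 0 16"

```text
time: 5.8
tool_pos: [0.5087, 0.0363, 0.1446]
tcp_rot: [0.718, 0.696, -0.0, -0.0]
contact_force: [-0.0, 1.8, 1.8]
finger_gap: 0.0141
grasp_force: 0.9
```

```bash
python3 - <<'E'
from h import *
a=bot.camera("side")["pixels"][130:220,290:410,::-1]
b=bot.camera("scene")["pixels"][175:265,190:310,::-1]
cv2.imwrite("pics/p2.png",np.hstack([cv2.resize(i,(400,300),interpolation=cv2.INTER_CUBIC) for i in(a,b)]))
E
```

```text
(no output)
```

View pics/p2.png

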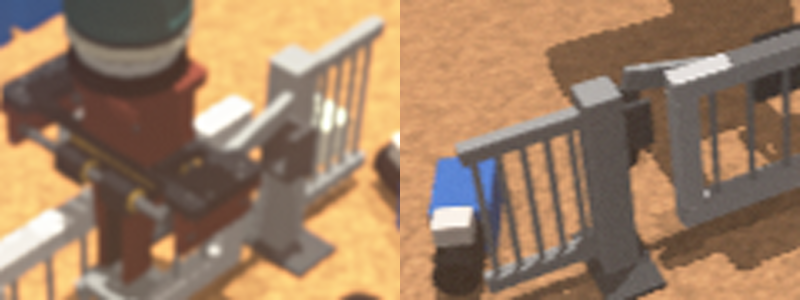

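In the right half the bar tilts up, its end at (628,75) about level with or above the keeper at (640,105). I'll keep going in small steps to feel for the stop.

Emit:
apply_moves --steps "0 0 0.02 0 0 0 16; 0 0 0.02 0 0 0 16; 0 0 0.02 0 0 0 16"

```text
time: 6.2
tool_pos: [0.5093, 0.0362, 0.1442]
tcp_rot: [0.718, 0.696, 0.0, 0.0]
contact_force: [-0.7, 1.2, 5.4]
finger_gap: 0.0143
grasp_force: 2.7
```

Emit:
apply_moves --steps "0 0 0.01 0 0 0 16; 0 0 0.01 0 0 0 16; 0 0 0.01 0 0 0 16"

```text
time: 6.5
tool_pos: [0.5097, 0.0361, 0.144]
tcp_rot: [0.718, 0.696, 0.001, 0.001]
contact_force: [-0.5, 1.9, 7.7]
finger_gap: 0.0137
grasp_force: 4.0
```

Emit:
apply_moves --steps "0 0 0.01 0 0 0 16; 0 0 0.01 0 0 0 16; 0 0 0.01 0 0 0 16"

```text
time: 6.8
tool_pos: [0.5101, 0.036, 0.1439]
tcp_rot: [0.718, 0.696, 0.001, 0.001]
contact_force: [-1.4, 1.0, 9.9]
finger_gap: 0.0138
grasp_force: 5.2
```

Emit:
apply_moves --steps "0 0 -0.02 0 0 0 16; 0 0 -0.04 0 0 0 16; 0 0.03 -0.04 0 0 0 16; 0 0.06 -0.04 0 0 0 16; 0 0.09 -0.04 0 0 0 16; 0 0.12 -0.04 0 0 0 16; 0 0.15 -0.04 0 0 0 16; 0 0.18 -0.04 0 0 0 16; 0 0.18 -0.04 0 0 0 16"

```text
time: 7.7
tool_pos: [0.5182, 0.0361, 0.1447]
tcp_rot: [0.718, 0.696, 0.0, 0.0]
contact_force: [-0.2, 0.3, 1.2]
finger_gap: 0.0145
grasp_force: 0.7
```

Emit:
apply_moves --steps "0 0.02 0 0 0 0 16; 0 0.04 0 0 0 0 16; 0 0.04 0 0 0 0 16"

```text
time: 8.0
tool_pos: [0.52, 0.036, 0.1447]
tcp_rot: [0.718, 0.696, 0.0, -0.0]
contact_force: [-0.6, 0.5, 2.1]
finger_gap: 0.0141
grasp_force: 0.7
```

```bash
python3 - <<'E'
import numpy as np
rx,ry=-.0317,-.1006
for k in range(1,21):
    t=np.radians(1.5*k);c,s=np.cos(t),np.sin(t)
    print(f"{(s*rx+c*ry-ry)/.05:.2f} {(c*rx-s*ry-rx)/.05:.2f} 0 0 0 {-1.5*k} 16",end="; ")
E
```

```text
-0.02 0.05 0 0 0 -1.5 16; -0.03 0.11 0 0 0 -3.0 16; -0.04 0.16 0 0 0 -4.5 16; -0.06 0.21 0 0 0 -6.0 16; -0.07 0.27 0 0 0 -7.5 16; -0.07 0.32 0 0 0 -9.0 16; -0.08 0.38 0 0 0 -10.5 16; -0.09 0.43 0 0 0 -12.0 16; -0.09 0.49 0 0 0 -13.5 16; -0.10 0.54 0 0 0 -15.0 16; -0.10 0.60 0 0 0 -16.5 16; -0.10 0.65 0 0 0 -18.0 16; -0.10 0.71 0 0 0 -19.5 16; -0.09 0.76 0 0 0 -21.0 16; -0.09 0.82 0 0 0 -22.5 16; -0.08 0.87 0 0 0 -24.0 16; -0.08 0.93 0 0 0 -25.5 16; -0.07 0.98 0 0 0 -27.0 16; -0.06 1.04 0 0 0 -28.5 16; -0.05 1.09 0 0 0 -30.0 16;
```

First a short part, to check the bar clears and the force stays low.

Emit:
apply_moves --steps "-0.02 0.05 0 0 0 -1.5 16; -0.03 0.11 0 0 0 -3 16; -0.03 0.11 0 0 0 -3 16"

```text
time: 8.3
tool_pos: [0.5263, 0.0341, 0.1448]
tcp_rot: [0.699, 0.715, 0.0, 0.001]
contact_force: [0.1, -1.1, 0.9]
finger_gap: 0.014
grasp_force: 0.6
```

Emit:
apply_moves --steps "-0.02 0.05 0 0 0 -1.5 16; -0.03 0.11 0 0 0 -3 16; -0.04 0.16 0 0 0 -4.5 16; -0.06 0.21 0 0 0 -6 16; -0.06 0.21 0 0 0 -6 16"

```text
time: 8.8
tool_pos: [0.5371, 0.0314, 0.1449]
tcp_rot: [0.66, 0.751, 0.001, 0.001]
contact_force: [0.6, 0.9, 2.0]
finger_gap: 0.0142
grasp_force: 0.7
```

```bash
python3 - <<'E'
from h import *
a=bot.camera("side")["pixels"][130:280,230:430,::-1]
b=bot.camera("scene")["pixels"][150:300,200:400,::-1]
cv2.imwrite("pics/p3.png",np.hstack([cv2.resize(i,(400,300),interpolation=cv2.INTER_CUBIC) for i in(a,b)]))
E
```

```text
(no output)
```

View pics/p3.png

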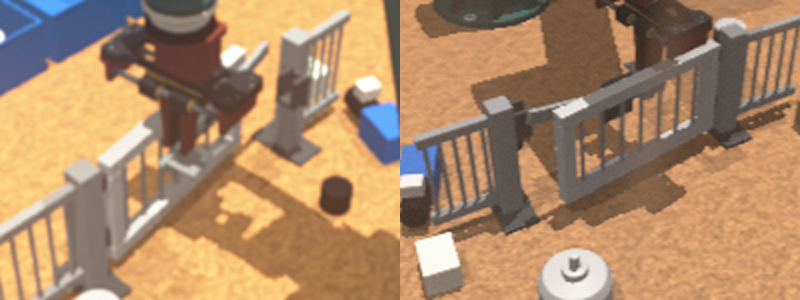

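The gate stands about 8° open with the bar up and clear of the catch (right half: free end at (565,115), off the fence line). I'll go on along the arc.

Emit:
apply_moves --steps "-0.02 0.05 0 0 0 -1.5 16; -0.03 0.11 0 0 0 -3 16; -0.04 0.16 0 0 0 -4.5 16; -0.06 0.21 0 0 0 -6 16; -0.07 0.27 0 0 0 -7.5 16; -0.07 0.32 0 0 0 -9 16; -0.08 0.38 0 0 0 -10.5 16; -0.09 0.43 0 0 0 -12 16; -0.09 0.49 0 0 0 -13.5 16; -0.10 0.54 0 0 0 -15 16; -0.10 0.60 0 0 0 -16.5 16; -0.10 0.65 0 0 0 -18 16; -0.10 0.71 0 0 0 -19.5 16; -0.09 0.76 0 0 0 -21 16; -0.09 0.82 0 0 0 -22.5 16; -0.08 0.87 0 0 0 -24 16; -0.08 0.93 0 0 0 -25.5 16; -0.07 0.98 0 0 0 -27 16; -0.06 1.04 0 0 0 -28.5 16; -0.05 1.09 0 0 0 -30 16"

```text
time: 10.9
tool_pos: [0.5906, 0.0361, 0.1447]
tcp_rot: [0.443, 0.896, 0.0, 0.0]
contact_force: [-1.7, 0.3, 1.6]
finger_gap: 0.0138
grasp_force: 0.9
```

Emit:
apply_moves --steps "-0.02 0.05 0 0 0 -1.5 16; -0.03 0.11 0 0 0 -3 16; -0.04 0.16 0 0 0 -4.5 16; -0.06 0.21 0 0 0 -6 16; -0.07 0.27 0 0 0 -7.5 16; -0.07 0.32 0 0 0 -9 16; -0.08 0.38 0 0 0 -10.5 16; -0.09 0.43 0 0 0 -12 16; -0.09 0.49 0 0 0 -13.5 16; -0.10 0.54 0 0 0 -15 16; -0.10 0.60 0 0 0 -16.5 16; -0.10 0.65 0 0 0 -18 16; -0.10 0.71 0 0 0 -19.5 16; -0.09 0.76 0 0 0 -21 16; -0.09 0.82 0 0 0 -22.5 16; -0.08 0.87 0 0 0 -24 16; -0.08 0.87 0 0 0 -24 16"

```text
time: 12.6
tool_pos: [0.6282, 0.0596, 0.1448]
tcp_rot: [0.247, 0.969, 0.0, 0.001]
contact_force: [1.1, 0.5, 1.1]
finger_gap: 0.0139
grasp_force: 0.6
```

```bash
python3 - <<'E'
from h import *
a=bot.camera("side")["pixels"][110:280,210:437,::-1]
b=bot.camera("scene")["pixels"][140:310,190:417,::-1]
cv2.imwrite("pics/p4.png",np.hstack([cv2.resize(i,(400,300),interpolation=cv2.INTER_CUBIC) for i in(a,b)]))
E
```

```text
(no output)
```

View pics/p4.png

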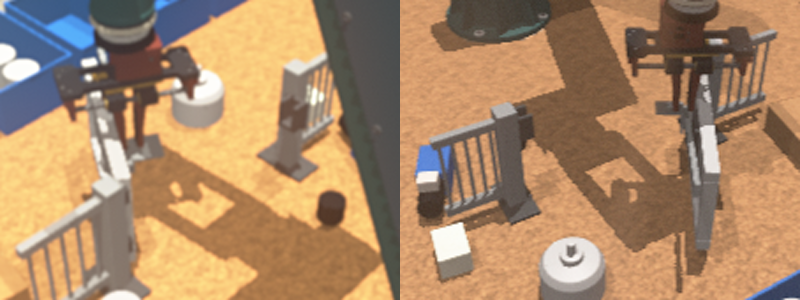

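The gate stands about 63° open (right half: free end at (705,180), clear of the motor). Another 15°, slowing at the end.

Emit:
apply_moves --steps "-0.02 0.05 0 0 0 -1.5 16; -0.03 0.11 0 0 0 -3 16; -0.04 0.16 0 0 0 -4.5 16; -0.06 0.21 0 0 0 -6 16; -0.07 0.27 0 0 0 -7.5 16; -0.07 0.32 0 0 0 -9 16; -0.08 0.38 0 0 0 -10.5 16; -0.09 0.43 0 0 0 -12 16; -0.09 0.49 0 0 0 -13.5 16; -0.09 0.51 0 0 0 -14.2 16; -0.10 0.54 0 0 0 -15 16; -0.10 0.54 0 0 0 -15 16"

```text
time: 13.9
tool_pos: [0.6447, 0.0809, 0.1447]
tcp_rot: [0.119, 0.993, 0.0, -0.0]
contact_force: [0.7, -0.8, 1.4]
finger_gap: 0.0141
grasp_force: 0.9
```

Emit:
apply_moves --steps "0 -0.02 -0.05 0 0 0 16; 0 -0.03 -0.1 0 0 0 16; 0 -0.03 -0.16 0 0 0 16; 0 -0.03 -0.22 0 0 0 16; 0 -0.03 -0.28 0 0 0 16; 0 -0.04 -0.36 0 0 0 16; 0 -0.06 -0.5 0 0 0 16; 0 -0.1 -0.8 0 0 0 16; 0 -0.2 -1.2 0 0 0 16; 0 -0.4 -1.7 0 0 0 16; 0 -0.7 -2.2 0 0 0 16; 0 -1.2 -2.6 0 0 0 16; 0 -1.7 -2.8 0 0 0 16; 0 -2 -2.8 0 0 0 16; 0 -2 -2.8 0 0 0 16"

```text
time: 15.4
tool_pos: [0.6206, -0.0184, 0.2853]
tcp_rot: [0.121, 0.993, -0.0, 0.0]
contact_force: [0.9, -0.1, -0.8]
finger_gap: 0.0139
grasp_force: 0.0
```

```bash
python3 - <<'E'
from h import *
a=bot.camera("side")["pixels"][110:280,210:437,::-1]
b=bot.camera("scene")["pixels"][140:310,190:417,::-1]
cv2.imwrite("pics/p5.png",np.hstack([cv2.resize(i,(400,300),interpolation=cv2.INTER_CUBIC) for i in(a,b)]))
E
```

```text
(no output)
```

View pics/p5.png

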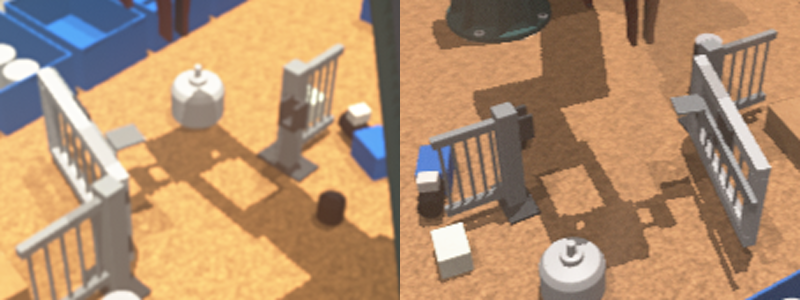

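The gate is released and stands wide open: rail ends at (700,60) and (763,168) in the right half, and (43,73) and (122,172) in the left. I'll measure the angle.

```bash
python3 - <<'E'
from h import *
for n,ps in(("scene",((700-400,60),(763-400,168))),("side",((122,172),(43,73)))):
    c=bot.camera(n);o=np.array((190,140) if n=="scene" else (210,110))
    a,b=[ray(c,np.array(p)*[227/400,170/300]+o,.175) for p in ps]; v=b-a
    print(n,a,b,np.degrees(np.arctan2(v[0],-v[1])+.03), np.hypot(*v[:2]))
E
```

```text
scene [0.575208   0.12907969 0.175     ] [0.81781679 0.05531257 0.175     ] 74.80656573416748 0.2535756570685938
side [0.56896679 0.12375998 0.175     ] [0.80967611 0.05780878 0.175     ] 76.3966016040786 0.24958072383008875
```

```bash
python3 -c "
from workcell import bot
print(bot.sign_off())"
```

```text
the job is handed in; nothing more can be done
None
```

The gate is unlatched, stands open at about 76° measured from the camera images, and has been let go; the highest force reading was about 10 N, and the job is handed in.

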